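# Clamp a fired cup in the cam fixture

## Task

Stand the green cup, still mouth down, in the V cradle of the cam fixture and let go of it. Then crank the red handle counterclockwise (seen from above), feeling for the place where the follower drops over the cam's crest into its flat dwell, and let go there so that the sprung pad stays clamped on the cup. Do not crank on up the steep shoulder behind the dwell: that would crush the cup; leave the other pots and tools where they are.

Things in the scene. Friction and masses are not known exactly. Their poses are not given: they have to be found in the camera images.
- cup: Green glazed stoneware cup standing mouth down, a plain cylinder 60 mm in diameter and 95 mm high with a buff band round its lower end and a foot ring on top, about 0.28 kg. Origin: centre of the underside; z up.
- fixture: Green steel bed 130 x 360 mm, 12 mm thick. Origin: centre of its underside. Its y axis runs from the cam (85 mm on the -y side of the origin) along the follower to the V cradle: two fixed white nylon faces at 45 degrees that meet beyond the seat on the +y side. Cradle and pad reach only 44 mm above the bench, so a cup held by its upper part clears them.
- seat (a point): Point on the bed's top (12 mm above the bench), 85 mm from the fixture's origin on its +y side, where the centre of the cup's underside lies once clamped. Axes as the fixture. At the start the pad's face stands 49 mm from it on the -y side (19 mm of play for the 30 mm radius): set the cup down about 8 mm on the -y side of it and the pad pushes it home.
- pad: White nylon pad 40 mm wide, 28 mm high, sprung on the follower (2 N preload, 2 N per mm). Its face towards +y presses the cup. Origin on that face, at bench height; axes as the fixture. Cranking drives it to +y; once on the cup it stands still while its spring goes on being compressed: about 12 N in the dwell, 16 N at the crest; over 20 N crushes the cup.
- cam_axis (a point): Point on the vertical camshaft axis, 64 mm above the bench, 170 mm from the seat on its -y side; axes as the fixture. The handle circles it at 70 mm radius. The steel cam plate lies below the crank, 22 to 34 mm above the bench; the follower's brass roller rides on its edge on the side towards the cradle.
- knob_top (a point): Centre of the top of the red crank handle, 112 mm above the bench: an upright cylinder 22 mm in diameter and 48 mm high, free to spin on its pin, so it can be pinched from above and led round without turning the hand. The crank arm below it reaches 64 mm above the bench. It is turned counterclockwise seen from above.
- crank: Dark crank arm; origin on the camshaft at bench height, x towards the handle. Neither the cam's start nor the angle at which the crank is clamped on the shaft is known, so the handle's place in the dwell is not: 0.1 to 2 rad turn freely, then comes a ramp of 1.3 rad with a resistance growing from 1 to 2 N to 5 to 8 N at the handle; let go on the ramp, the crank springs back.
- feel (a point): Point on the camshaft axis at bed level (no object), given for the feel of the cam: behind the ramp comes a crest where the resistance turns into a pull forward of about 5 N as the roller falls 2 mm, within 0.12 rad, into the dwell: about 0.13 rad of flat with hardly any force, where the crank stays by itself. Then a steep shoulder, 6 N at once, about 13 N crushes the cup; a stop 0.45 rad on.
- jar: Bystander: dark ash-glazed jar 72 mm in diameter, 125 mm high; origin at the centre of its underside.
- bowl: Bystander: terracotta bowl 80 mm in diameter, 50 mm high; origin at the centre of its underside.
- mug: Bystander: brown mug 76 mm in diameter, 100 mm high; origin at the centre of its underside.
- rub_brick: Bystander: grey rubbing brick 150 x 50 x 25 mm; origin at the centre of its underside.
- kiln_prop: Bystander: cream kiln prop lying down, 50 x 160 x 50 mm; origin at the centre of its underside.
- brush: Bystander: hand brush lying flat; its handle points to its -x.
Mind the look-alikes: they are no part of the job. What is shaped like the cup but pink is not meant.

How it is judged:
On the way:
1. the cup stands in the cradle, upright and released, not yet clamped (horizontal distance between cup and seat below 0.022 m and z of cup in the frame of seat between -0.004 and 0.004 m and angle between cup's own z axis and vertical below 0.06 rad and contact force between the fingers and cup below 0.2 N and contact force between pad and cup below 4 N), for 0.2 s.
At the end, for the whole second after the job is handed in: The cup stands upright (within 0.06 rad) on the fixture's bed, its centre within 6 mm of the seat and its underside within 4 mm of the bed's top, at rest, with the pad pressing on it with 8 to 16 N by itself, which only the cam's dwell can keep up with the crank released (horizontal distance between cup and seat below 0.006 m and z of cup in the frame of seat between -0.004 and 0.004 m and angle between cup's own z axis and vertical below 0.06 rad and linear speed of cup below 0.01 m/s and contact force between pad and cup between 8 and 16 N); the robot touches nothing.
It fails at once if the pad presses the cup with more than 20 N (contact force between pad and cup above 20 N).
It fails at once if the cup is tipped over (angle between cup's own z axis and vertical above 0.7 rad).
It fails at once if a bystander is moved by more than 30 mm (distance of any of jar, bowl, mug, rub_brick, kiln_prop, brush from where it was at the start of the episode above 0.03 m).
It also fails if it takes over 72 s, if anything falls off the work surface, if the arm or the gripper's body presses on something with over 40 N, if the wrist force passes 120 N, or if a joint passes its speed limit or range.

## Robot

A 6-joint arm with a two-finger parallel gripper is mounted at the origin on the work surface. World frame = base frame: x ahead of the robot, y to its left, z up, the work surface at z = 0. Lengths are in m, angles in rad, forces in N, time in s.
With the tool pointing down it reaches from about 0.325 to 0.9 m from the base axis. Payload 6.1 kg.
Tool frame: the origin (TCP) lies at the very end of the fingers, on their centre line; the grasp point (between the pads) lies 19 mm behind it (grip_depth is the y of the grasp point in the tool frame, in m); y points along the fingers, x is the direction in which the jaws open and shut, and the axes are right-handed (so a half turn about y gives the same grasp; the last joint's range is limited). The gripper opens to 87 mm and grips with 3 to 60 N. Pads are 19 mm wide; open, the fingers measure 117 mm over their backs; the gripper's body (75 mm by 190 mm) begins 51 mm behind the grasp point.
Start: joints at [0.994, 0.22, 1.526, -0, 1.395, -0.126], TCP at [0.272, 0.563, 0.223] pointing down, gripper open.
Joint ranges: [-2.98, 2.98], [-0.91, 2.08], [0.09, 2.57], [-1.24, 4.39], [0.2, 2.65], [-2.68, 2.68]. Speed limits (rad/s): [2.57, 2.57, 3.01, 3.14, 3.14, 3.14].

## Interface

Orientations are given as a 3x3 rotation matrix whose columns are the frame's x, y, z axes.
In Python, from station import state, camera, camera_model, sign_off, grip_depth gives the robot as it stands. The module is installed in compiled form; this text tells all that it offers.
- The arm moves only by the tool step_arm, never from a script. Its argument "targets" is a list of rows, each a list of 7 numbers: the shift along the tool's x, y, z in cm, then the turn, a rotation vector about the tool's x, y, z in rad, then the finger opening in cm, from 0 to 8.7. In form: [[tx, ty, tz, wx, wy, wz, gripper], ...]. A call has 1 to 12 rows; each row shifts and turns the commanded pose from where the row before left it, along the tool's axes as they then stand; what a row does not reach is not made up. A row lasts 1/8 s, in which the tool goes at most 62.5 mm and 10.7 degrees, less where a joint would pass 70% of its speed; a pose out of reach is approached as far as the arm can. A call with a gripper value outside its range is refused whole. The fingers move at their own pace and stop on an object; "newtons" is the grip in N (left out, the last holds). Time passes only in rows, so rows that do not move let the fingers close. It gives the time, the measured TCP pose, the force and the opening at its end, in the units of the state.
- state(): the state, without advancing time (a new reading comes with each control period).
- camera(name): name is "side" or "top" or "wrist"; returns (picture, depth): 384x512x3 uint8, blue, green, red; 384x512 float32, m along the optical axis (not along the pixel's ray), 0 where there is no reading.
- camera_model(name): a dict with "vertical_fov" (degrees; the focal length in pixels is half the picture's height over the tangent of half this angle, whatever the lens; pixels are square), "cx", "cy" (the principal point, pixels), "camera_from_world" (4x4, takes a point from world to camera coordinates). Camera axes: x right, y down, z forward; pixel columns grow to the right and rows downward; lengths in m; the calibration is good to about 2 mm. A picture is of the moment at which its call begins: read the wrist's pose just before it. camera_model takes no time and is no camera call; for the wrist camera it gives the pose at the moment of the call.
- sign_off(): hands the job in, once; it reports no verdict.
The state is a dict: "time_s": time; "joints": joint angles; "qd": joint speeds; "tau": joint torques, N m; "tool_pos": TCP position; "tcp_rot": TCP orientation; "ft_force": force on the tool from outside, world axes, zero at the start; "moment": the same for the moment, N m; "finger_gap": opening from 0.0 (shut) to 1.0 (fully open).
Only numpy, scipy, OpenCV 4.12 (cv2) and the standard library are available. Lean on these libraries where they do the work, as an engineer would, in place of code of your own. Each camera call takes 0.05 s, during which the arm holds its last target.

## Working session

There is one attempt and no reset: what is moved stays moved. The work goes in short steps, Python scripts to look and compute and a tool call to move; the robot and the scene stay as the last step left them, time stands still between calls to the robot, and variables do not carry over. Pictures are saved under pics/ and viewed, and the job is handed in when it is done.

Besides the shell and the picture viewer there is one more tool, called after "Request:" by a JSON object that holds its "method" and its "body", one argument or row to a line. step_arm: Moves the arm, as the interface text tells. Its arguments: {"type":"object","properties":{"targets":{"type":"array"},"newtons":{"type":"number"}},"required":["targets"]}

```bash
mkdir -p pics; cat > h.py <<'E'
import numpy as np, cv2
from station import state, camera, camera_model, sign_off, grip_depth
def model(n):
    m=camera_model(n); f=192/np.tan(np.radians(m['vertical_fov'])/2)
    return f,m['cx'],m['cy'],np.array(m['camera_from_world'])
def snap(n,tag):
    m=model(n); p,d=camera(n); cv2.imwrite(f'pics/{tag}.png',p); np.savez(f'{tag}.npz',p=p,d=d,f=m[0],cx=m[1],cy=m[2],T=m[3])
def load(tag): return dict(np.load(f'{tag}.npz'))
def at_depth(s,u,v,dz=None):
    d=s['d'][int(v),int(u)] if dz is None else dz
    c=np.array([(u-s['cx'])/s['f']*d,(v-s['cy'])/s['f']*d,d,1]); return (np.linalg.inv(s['T'])@c)[:3]
def at_z(s,u,v,z):
    Ti=np.linalg.inv(s['T']); o=Ti[:3,3]; r=Ti[:3,:3]@np.array([(u-s['cx'])/s['f'],(v-s['cy'])/s['f'],1]); return o+r*(z-o[2])/r[2]
def proj(s,P):
    c=s['T']@np.append(P,1); return s['f']*c[0]/c[2]+s['cx'],s['f']*c[1]/c[2]+s['cy']
E
python3 - <<'E'
from h import *
snap('top','top0'); snap('side','side0')
st=state(); print(st); print(grip_depth if not callable(grip_depth) else grip_depth())
for n in('top','side','wrist'): print(camera_model(n))
E
```

```text
{'time_s': 0.1, 'joints': array([ 9.93885292e-01,  2.21174171e-01,  1.52747466e+00, -2.63261723e-05,
        1.39468108e+00, -1.26085426e-01]), 'qd': array([-7.35938334e-04, -1.67882706e-03, -2.16801071e-03,  1.42862404e-03,
        5.24418745e-04, -9.68003990e-05]), 'tau': array([ 4.22687617e-04, -4.95945024e+01, -3.88517725e+01,  7.01386412e-02,
        5.15257730e-02, -5.85670682e-05]), 'tool_pos': array([0.27202166, 0.56209276, 0.22154163]), 'tcp_rot': array([[ 4.35703832e-01, -9.25842181e-04, -9.00089614e-01],
       [ 9.00088434e-01, -1.47022329e-03,  4.35704773e-01],
       [-1.72672657e-03, -9.99998491e-01,  1.92757917e-04]]), 'ft_force': array([-0.05314617, -0.50452975,  0.04100685]), 'moment': array([-0.00972152, -0.02564165, -0.0566458 ]), 'finger_gap': 1.0022922959411162}
-0.0187
{'vertical_fov': 43.063691165261346, 'cx': 251.31431218607963, 'cy': 196.86862117757644, 'camera_from_world': array([[-0.02335011, -0.99972526,  0.00204564,  0.07836561],
       [-0.97842378,  0.02243232, -0.20538672,  0.56718495],
       [ 0.2052844 , -0.00679731, -0.97867876,  1.2941352 ],
       [ 0.        ,  0.        ,  0.        ,  1.        ]])}
{'vertical_fov': 42.432277391211336, 'cx': 254.34203584861655, 'cy': 187.75988617403024, 'camera_from_world': array([[-0.95581039, -0.29380685,  0.01019967,  0.53017398],
       [-0.21351674,  0.66992623, -0.71106219,  0.1322987 ],
       [ 0.20208191, -0.68181844, -0.70305513,  1.58470023],
       [ 0.        ,  0.        ,  0.        ,  1.        ]])}
{'vertical_fov': 71.45381338529873, 'cx': 260.7582175427307, 'cy': 190.3314195977008, 'camera_from_world': array([[ 0.43673906,  0.89958389, -0.00279565, -0.62252598],
       [ 0.87090466, -0.42203299,  0.25181985, -0.02997887],
       [ 0.22535323, -0.11241431, -0.96777009,  0.39163744],
       [ 0.        ,  0.        ,  0.        ,  1.        ]])}
```

View pics/top0.png

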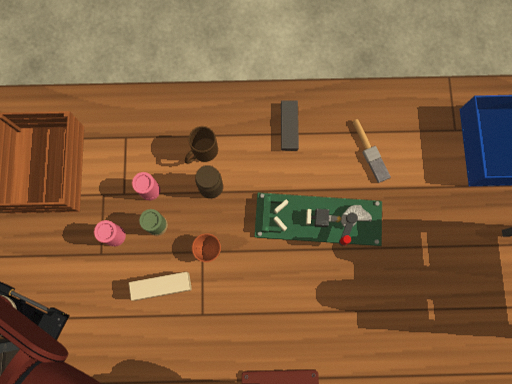

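View pics/side0.png

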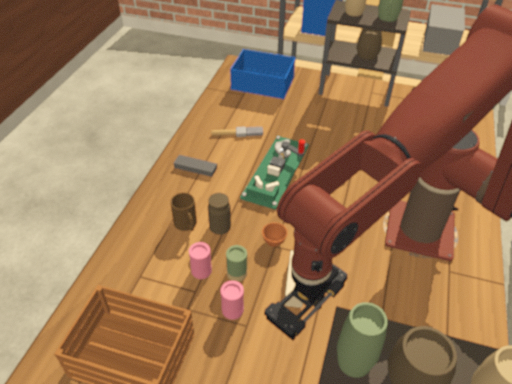

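```bash
python3 - <<'E'
from h import *
s=load('top0'); p=s['p']
a=cv2.resize(p[165:270,80:240],None,fx=5,fy=5,interpolation=cv2.INTER_CUBIC); cv2.imwrite('pics/c1.png',a)
a=cv2.resize(p[185:250,245:390],None,fx=5.5,fy=5.5,interpolation=cv2.INTER_CUBIC); cv2.imwrite('pics/c2.png',a)
E
```

```text
(no output)
```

View pics/c1.png

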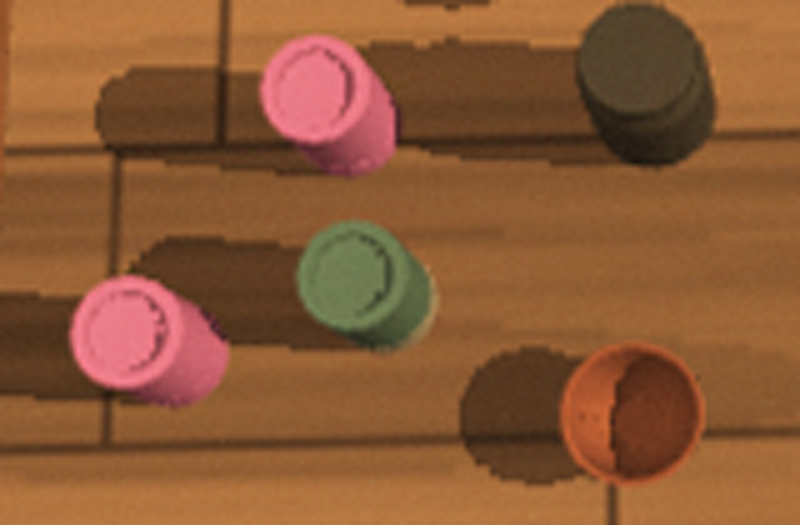

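View pics/c2.png

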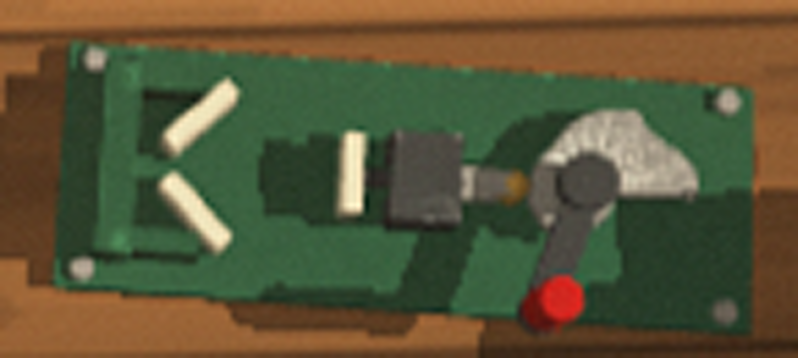

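```bash
cat > m.py <<'E'
from h import *
s=load('top0')
hsv=cv2.cvtColor(s['p'],cv2.COLOR_BGR2HSV)
v,u=np.mgrid[0:384,0:512]; d=s['d'].astype(float)
C=np.stack([(u-s['cx'])/s['f']*d,(v-s['cy'])/s['f']*d,d,np.ones_like(d)],-1)
W=(C@np.linalg.inv(s['T']).T)[...,:3]
def circ(P):
    (c,r)=cv2.minEnclosingCircle((P[:,:2]*1000).astype(np.float32)); return np.array(c)/1000,r
# cup top
def reg(u0,u1,v0,v1,z0,z1):
    m=np.zeros((384,512),bool); m[v0:v1,u0:u1]=True
    return m&(W[...,2]>z0)&(W[...,2]<z1)
print('table z',np.median(W[255:265,250:300,2]))
for nm,b in dict(cup=(136,168,205,238,.085,.105),p1=(130,160,170,202,.085,.105),p2=(92,126,218,246,.085,.105),jar=(190,225,160,200,.115,.135),bowl=(190,222,232,264,.04,.06)).items():
    m=reg(*b); P=W[m]; print(nm,m.sum(),P.mean(0).round(4),circ(P),np.median(P[:,2]))
m=reg(335,360,228,250,.1,.125); P=W[m]; print('knob',P.mean(0).round(4),circ(P),np.median(P[:,2]))
ks=[(562,300)]
for a,b in ks: print('knob px',at_z(s,245+a/5.5,185+b/5.5,.112))
c=[(70,45),(752,90),(752,332),(57,288)]
Q=np.array([at_z(s,245+a/5.5,185+b/5.5,.012) for a,b in c]); print(Q.round(4))
print('center',Q.mean(0), np.linalg.norm(np.diff(np.vstack([Q,Q[:1]]),axis=0),axis=1))
# bed mask by colour
g=(hsv[...,0]>60)&(hsv[...,0]<95)&(hsv[...,1]>80)
g[:, :245]=0; g[:,395:]=0; g[:185]=0; g[250:]=0
cn=max(cv2.findContours(g.astype(np.uint8),cv2.RETR_EXTERNAL,cv2.CHAIN_APPROX_NONE)[0],key=cv2.contourArea)[:,0]
X=np.array([at_z(s,a,b,.012)[:2] for a,b in cn]); r=cv2.minAreaRect((X*1000).astype(np.float32)); print(r)
print('shaft px',at_z(s,245+588/5.5,185+183/5.5,.068))
E
python3 m.py
```

```text
table z 0.00059253891083344
cup 388 [0.5059 0.3372 0.093 ] (array([0.50666174, 0.33752588]), 30.22014617919922) 0.09286171873098303
p1 383 [0.6089 0.3591 0.0927] (array([0.6100553 , 0.35978577]), 31.325227737426758) 0.09260915290726413
p2 403 [0.4783 0.4562 0.0928] (array([0.47808737, 0.45679163]), 30.4962215423584) 0.09268451957773971
jar 433 [0.6139 0.1821 0.1254] (array([0.61442792, 0.18273833]), 32.02800750732422) 0.12548151648325412
bowl 193 [0.4343 0.1944 0.0489] (array([0.43319437, 0.19233925]), 39.47450256347656) 0.04951006471074493
knob [ 0.4399 -0.1814  0.1112] (array([ 0.44006516, -0.18157173]), 10.840092658996582) 0.11129318883644723
knob px [ 0.43764989 -0.182975    0.112     ]
[[ 0.5891  0.0462  0.012 ]
 [ 0.5569 -0.3096  0.012 ]
 [ 0.4305 -0.2996  0.012 ]
 [ 0.4614  0.0562  0.012 ]]
center [ 0.509454   -0.12672033  0.012     ] [0.35718529 0.12677935 0.35716015 0.12811779]
((509.5187683105469, -132.82969665527344), (336.57720947265625, 126.86077880859375), 84.8847885131836)
shaft px [ 0.50076614 -0.20855357  0.068     ]
```

```bash
cat > plan.py <<'E'
from h import *
import sys
from scipy.spatial.transform import Rotation as R
RT=np.array([[0,0,-1],[1,0,0],[0,-1,0.]])
def plan(tgt,n=1,Rt=RT):
    st=state(); p=np.array(st['tool_pos']); Rc=np.array(st['tcp_rot'])
    w=R.from_matrix(Rc.T@Rt).as_rotvec()
    Rr=Rc; 
    for i in range(n):
        d=(np.array(tgt)-p)/n
        print('  ',(Rr.T@d*100).round(2).tolist(),(w/n).round(3).tolist())
        Rr=Rr@R.from_rotvec(w/n).as_matrix()
    print('dist/row mm',np.linalg.norm(np.array(tgt)-p)/n*1000,'F',np.array(st['ft_force']).round(2),'t',st['time_s'])
if __name__=='__main__':
    a=[float(x) for x in sys.argv[1:]]; plan(a[:3],int(a[3]))
E
cat >> m.py <<'E'
print('---')
yd=np.array([.0882,.996]); xd=np.array([.996,-.0882]); c0=np.array([.5095,-.1265])
for nm,a,b,z in [('pad f top',342,130,.044),('pad f bot',338,214,.044),('V1 outer tip',231,80,.044),('V1 inner',163,152,.044),('V2 outer',222,252,.044),('V2 inner',160,177,.044),('roller',517,188,.03)]:
    P=at_z(s,245+a/5.5,185+b/5.5,z)[:2]; print(nm,P.round(4),'fix x,y',((P-c0)@xd).round(4),((P-c0)@yd).round(4), 'depthz',W[int(185+b/5.5),int(245+a/5.5),2].round(3))
m=reg(245,395,185,250,.036,.05)
mm=m&(hsv[...,1]<90)&(hsv[...,2]>120); n,l,stt,ce=cv2.connectedComponentsWithStats(mm.astype(np.uint8))
for i in range(1,n):
    if stt[i,4]>15:
        P=W[l==i]; F=np.c_[(P[:,:2]-c0)@xd,(P[:,:2]-c0)@yd]; print(stt[i],F.min(0).round(4),F.max(0).round(4),np.median(P[:,2]), F.mean(0))
E
python3 m.py | sed -n '/---/,$p'; python3 plan.py .506 .337 .14 6
```

```text
---
pad f top [ 0.5347 -0.0904] fix x,y 0.0219 0.0382 depthz 0.013
pad f bot [ 0.4917 -0.0863] fix x,y -0.0213 0.0385 depthz 0.018
V1 outer tip [ 0.562  -0.0349] fix x,y 0.0442 0.0959 depthz 0.012
V1 inner [0.5255 0.0011] fix x,y 0.0047 0.1285 depthz 0.015
V2 outer [ 0.4737 -0.027 ] fix x,y -0.0445 0.096 depthz 0.009
V2 inner [0.5127 0.003 ] fix x,y -0.0083 0.1293 depthz 0.011
roller [ 0.5051 -0.1802] fix x,y 0.0003 -0.0539 depthz 0.043
[275 199  14  13  61] [0.0098 0.0928] [0.0453 0.1281] 0.04260997164581348 [0.02741104 0.11120566]
[307 209   5  15  54] [-0.0176  0.0269] [0.0213 0.0375] 0.042457175232812894 [0.00230024 0.03290099]
[360 208  12  12  38] [ 0.0043 -0.142 ] [ 0.0351 -0.1101] 0.03755019764858791 [ 0.01757554 -0.12465941]
[274 216  13  14  62] [-0.0401  0.0947] [-0.004   0.1294] 0.04325680245859009 [-0.02188369  0.11158764]
   [-1.68, 1.36, -5.14] [-0.0, -0.075, -0.0]
   [-2.06, 1.36, -5.0] [-0.0, -0.075, -0.0]
   [-2.43, 1.36, -4.84] [-0.0, -0.075, -0.0]
   [-2.78, 1.36, -4.64] [-0.0, -0.075, -0.0]
   [-3.12, 1.36, -4.42] [-0.0, -0.075, -0.0]
   [-3.45, 1.36, -4.17] [-0.0, -0.075, -0.0]
dist/row mm 55.792683761983795 F [-0.05 -0.5   0.04] t 0.1
```

Request:
{"method": "step_arm", "body": {
  "targets": [
    [-1.7, 1.0, -5.1, 0, -0.075, 0, 8.7],
    [-2.05, 1.0, -5.0, 0, -0.075, 0, 8.7],
    [-2.4, 1.0, -4.85, 0, -0.075, 0, 8.7],
    [-2.8, 1.0, -4.65, 0, -0.075, 0, 8.7],
    [-3.1, 1.0, -4.4, 0, -0.075, 0, 8.7],
    [-3.45, 1.0, -4.2, 0, -0.075, 0, 8.7],
    [0, 0, 0, 0, 0, 0, 8.7],
    [0, 0, 0, 0, 0, 0, 8.7]
  ],
  "newtons": 25
}}

```text
time_s: 1.1
tool_pos: [0.5057, 0.3377, 0.1621]
tcp_rot: [[0.002, -0.001, -1.0], [1.0, 0.0, 0.002], [0.0, -1.0, 0.001]]
ft_force: [-0.1, 0.0, -0.1]
finger_gap: 1.002
```

```bash
python3 plan.py .506 .337 .057 3; python3 - <<'E'
from h import *
snap('wrist','w1')
E
```

```text
[-0.02, 3.5, -0.01] [-0.0, -0.001, 0.0]
   [-0.02, 3.5, -0.01] [-0.0, -0.001, 0.0]
   [-0.02, 3.5, -0.01] [-0.0, -0.001, 0.0]
dist/row mm 35.03578323300755 F [-0.12  0.03 -0.14] t 1.1
```

View pics/w1.png

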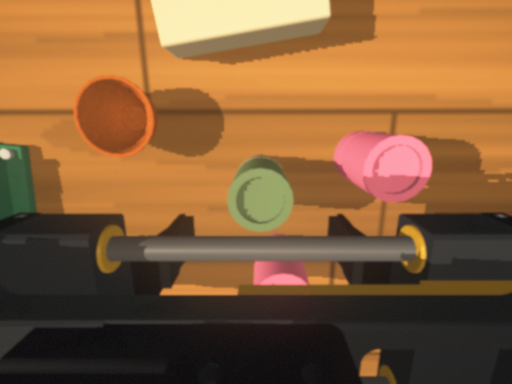

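```bash
python3 - <<'E'
from h import *
s=load('w1'); print(at_z(s,261,198,.095), s['d'][200,261], at_depth(s,261,198))
for a,b in [(228,198),(294,198),(261,166),(261,231)]: print(at_z(s,a,b,.095))
E
```

```text
[0.5033673  0.33685481 0.095     ] 0.24456479 [0.50474116 0.33685003 0.09025428]
[0.50327575 0.30720393 0.095     ]
[0.50345883 0.36649825 0.095     ]
[0.47435659 0.33694599 0.095     ]
[0.53524593 0.33675461 0.095     ]
```

Request:
{"method": "step_arm", "body": {
  "targets": [
    [0, 3.5, 0, 0, 0, 0, 8.7],
    [-0.05, 3.5, 0, 0, 0, 0, 8.7],
    [0, 3.5, 0, 0, 0, 0, 8.7],
    [0, 0, 0, 0, 0, 0, 8.7],
    [0, 0, 0, 0, 0, 0, 5.7],
    [0, 0, 0, 0, 0, 0, 5.7],
    [0, 0, 0, 0, 0, 0, 5.7],
    [0, 0, 0, 0, 0, 0, 5.7],
    [0, 0, 0, 0, 0, 0, 5.7]
  ]
}}

```text
time_s: 2.28
tool_pos: [0.5068, 0.3372, 0.0585]
tcp_rot: [[0.001, 0.001, -1.0], [1.0, 0.0, 0.001], [0.0, -1.0, -0.001]]
ft_force: [-0.7, -1.6, 6.0]
finger_gap: 0.682
```

Request:
{"method": "step_arm", "body": {
  "targets": [
    [0, -2, 0, 0, 0, 0, 5.5],
    [0, -4, 0, 0, 0, 0, 5.5],
    [0, -4, 0, 0, 0, 0, 5.5],
    [0, 0, 0, 0, 0, 0, 5.5],
    [0, 0, 0, 0, 0, 0, 5.5],
    [0, 0, 0, 0, 0, 0, 5.5]
  ]
}}

```text
time_s: 3.02
tool_pos: [0.5047, 0.3366, 0.1552]
tcp_rot: [[0.001, -0.004, -1.0], [1.0, -0.002, 0.001], [-0.002, -1.0, 0.004]]
ft_force: [-0.3, -0.5, -3.6]
finger_gap: 0.682
```

```bash
python3 plan.py .5175 -.0485 .158 8; python3 - <<'E'
from h import *
snap('wrist','w2')
E
```

```text
[-4.81, -0.03, -0.16] [-0.0, -0.0, -0.0]
   [-4.81, -0.03, -0.16] [-0.0, -0.0, -0.0]
   [-4.81, -0.03, -0.16] [-0.0, -0.0, -0.0]
   [-4.81, -0.03, -0.16] [-0.0, -0.0, -0.0]
   [-4.81, -0.03, -0.16] [-0.0, -0.0, -0.0]
   [-4.81, -0.03, -0.16] [-0.0, -0.0, -0.0]
   [-4.81, -0.03, -0.16] [-0.0, -0.0, -0.0]
   [-4.81, -0.03, -0.16] [-0.0, -0.0, -0.0]
dist/row mm 48.16302403512223 F [-0.32 -0.48 -3.58] t 3.025
```

View pics/w2.png

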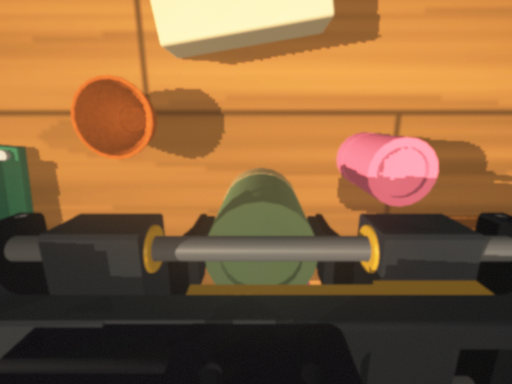

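Request:
{"method": "step_arm", "body": {
  "targets": [
    [-3, 0, -0.15, 0, 0, 0, 5.5],
    [-5, 0, -0.15, 0, 0, 0, 5.5],
    [-5.5, 0, -0.2, 0, 0, 0, 5.5],
    [-5.5, 0, -0.2, 0, 0, 0, 5.5],
    [-5.5, 0, -0.2, 0, 0, 0, 5.5],
    [-5.5, 0, -0.2, 0, 0, 0, 5.5],
    [-5.0, 0, -0.1, 0, 0, 0, 5.5],
    [-3.5, 0, -0.1, 0, 0, 0, 5.5],
    [0, 0, 0, 0, 0, 0, 5.5],
    [0, 0, 0, 0, 0, 0, 5.5]
  ]
}}

```text
time_s: 4.32
tool_pos: [0.5183, -0.0473, 0.1566]
tcp_rot: [[0.001, -0.002, -1.0], [1.0, 0.001, 0.001], [0.001, -1.0, 0.002]]
ft_force: [-0.3, 1.0, -3.1]
finger_gap: 0.683
```

```bash
python3 plan.py .5175 -.0485 .158 1; python3 - <<'E'
from h import *
snap('wrist','w3');snap('side','s3');snap('top','t3')
a=load('t3')['p'];cv2.imwrite('pics/t3c.png',cv2.resize(a[150:270,200:400],None,fx=4,fy=4))
E
```

```text
[-0.12, -0.14, 0.08] [-0.002, -0.001, 0.001]
dist/row mm 1.9610143333685695 F [-0.34  0.98 -3.09] t 4.325
```

View pics/w3.png

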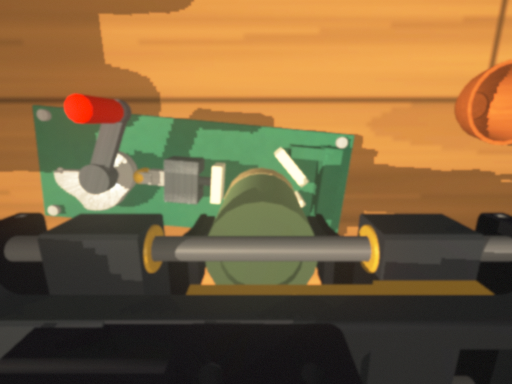

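View pics/s3.png

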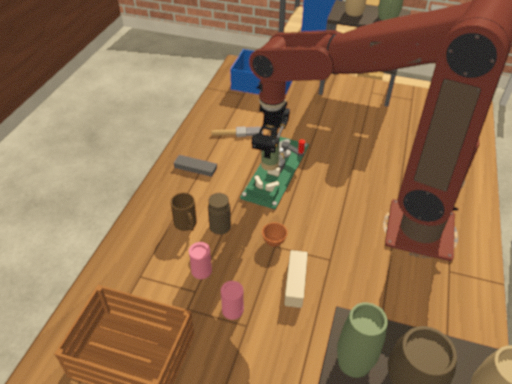

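```bash
python3 - <<'E'
from h import *
s=load('w3'); a=s['p'][90:230,20:370]; cv2.imwrite('pics/w3c.png',cv2.resize(a,None,fx=2.25,fy=2.25,interpolation=cv2.INTER_CUBIC))
for n,u,v,z in [('corner +y -x',353,134,.012),('corner -y -x',34,107,.012),('pad -x',226,164,.044),('pad +x',223,203,.044),('V out',276,150,.044),('V in',305,184,.044),('hub',97,178,.07),('knob',79,108,.112)]:
    print(n,at_z(s,u,v,z)[:2].round(4))
E
```

```text
corner +y -x [0.4633 0.056 ]
corner -y -x [ 0.4332 -0.2982]
pad -x [ 0.4921 -0.0845]
pad +x [ 0.5345 -0.0892]
V out [ 0.4777 -0.0326]
V in [ 0.5137 -0.0014]
hub [ 0.5012 -0.2049]
knob [ 0.4392 -0.1837]
```

View pics/w3c.png

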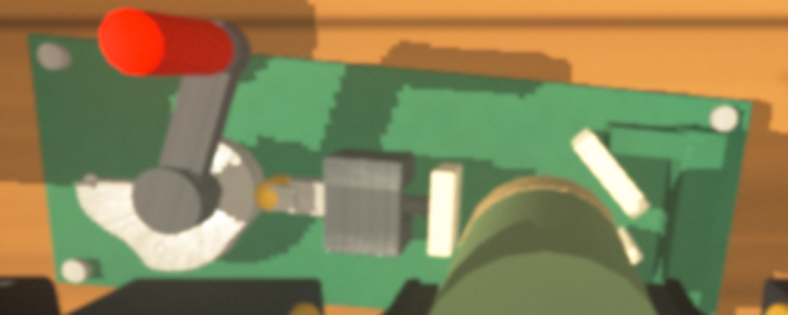

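Request:
{"method": "step_arm", "body": {
  "targets": [
    [0, 2.5, 0, 0, 0, 0, 5.5],
    [0, 2.5, 0, 0, 0, 0, 5.5],
    [0, 2, 0, 0, 0, 0, 5.5],
    [0, 1, 0, 0, 0, 0, 5.5],
    [0, 0, 0, 0, 0, 0, 5.5],
    [0, 0, 0, 0, 0, 0, 5.5]
  ]
}}

```text
time_s: 5.22
tool_pos: [0.5196, -0.0477, 0.0785]
tcp_rot: [[0.0, 0.001, -1.0], [1.0, -0.0, 0.0], [-0.0, -1.0, -0.001]]
ft_force: [0.4, 0.3, -3.9]
finger_gap: 0.683
```

Request:
{"method": "step_arm", "body": {
  "targets": [
    [0, 0.3, 0.1, 0, 0, 0, 5.5],
    [0, 0.2, 0, 0, 0, 0, 5.5],
    [0, 0.1, 0, 0, 0, 0, 5.5],
    [0, 0, 0, 0, 0, 0, 5.5],
    [0, 0, 0, 0, 0, 0, 5.5]
  ]
}}

```text
time_s: 5.85
tool_pos: [0.5179, -0.0477, 0.0716]
tcp_rot: [[0.001, 0.0, -1.0], [1.0, -0.0, 0.001], [-0.0, -1.0, -0.0]]
ft_force: [-0.1, 0.3, -3.1]
finger_gap: 0.682
```

Request:
{"method": "step_arm", "body": {
  "targets": [
    [0, 0.1, 0, 0, 0, 0, 5.5],
    [0, 0, 0, 0, 0, 0, 5.5],
    [0, 0, 0, 0, 0, 0, 5.5]
  ]
}}

```text
time_s: 6.22
tool_pos: [0.5179, -0.0478, 0.0706]
tcp_rot: [[0.001, 0.0, -1.0], [1.0, -0.0, 0.001], [-0.0, -1.0, -0.0]]
ft_force: [0.0, -0.4, -2.8]
finger_gap: 0.684
```

Request:
{"method": "step_arm", "body": {
  "targets": [
    [0, 0.1, 0, 0, 0, 0, 5.5],
    [0, 0, 0, 0, 0, 0, 5.5],
    [0, 0, 0, 0, 0, 0, 5.5]
  ]
}}

```text
time_s: 6.6
tool_pos: [0.5182, -0.0478, 0.0705]
tcp_rot: [[0.001, 0.0, -1.0], [1.0, -0.0, 0.001], [-0.0, -1.0, -0.0]]
ft_force: [-2.6, 1.1, 5.4]
finger_gap: 0.684
```

Contact felt (force went from -2.8 to +5.4 N, at the expected height). Releasing.

Request:
{"method": "step_arm", "body": {
  "targets": [
    [0, -0.05, 0, 0, 0, 0, 5.5],
    [0, 0, 0, 0, 0, 0, 7.0],
    [0, 0, 0, 0, 0, 0, 8.7],
    [0, 0, 0, 0, 0, 0, 8.7],
    [0, 0, 0, 0, 0, 0, 8.7],
    [0, 0, 0, 0, 0, 0, 8.7]
  ]
}}

```text
time_s: 7.35
tool_pos: [0.5179, -0.0477, 0.07]
tcp_rot: [[0.001, -0.0, -1.0], [1.0, 0.0, 0.001], [0.0, -1.0, 0.0]]
ft_force: [0.9, 0.3, -0.1]
finger_gap: 0.992
```

Request:
{"method": "step_arm", "body": {
  "targets": [
    [0, -3, 0, 0, 0, 0, 8.7],
    [0, -4, 0, 0, 0, 0, 8.7],
    [0, -2, 0, 0, 0, 0, 8.7],
    [-4, 0, 2, 0, 0, 0, 8.7],
    [-5, 0, 3, 0, 0, 0, 8.7],
    [-4, 0, 3, 0, 0, 0, 8.7],
    [0, 0, 0, 0, 0, 0, 8.7],
    [0, 0, 0, 0, 0, 0, 8.7]
  ]
}}

```text
time_s: 8.35
tool_pos: [0.438, -0.1775, 0.1602]
tcp_rot: [[0.002, 0.001, -1.0], [1.0, 0.0, 0.002], [0.0, -1.0, -0.001]]
ft_force: [0.4, 0.1, 0.4]
finger_gap: 1.0
```

```bash
python3 - <<'E'
from h import *
snap('wrist','w4');snap('top','t4');snap('side','s4')
p=load('s4')['p'];cv2.imwrite('pics/s4c.png',cv2.resize(p[110:230,220:340],None,fx=5,fy=5,interpolation=cv2.INTER_CUBIC))
E
```

```text
(no output)
```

View pics/w4.png

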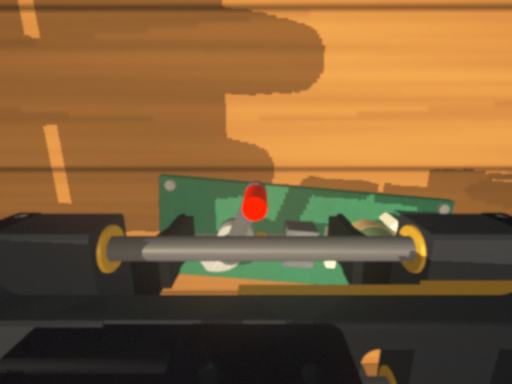

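View pics/s4c.png

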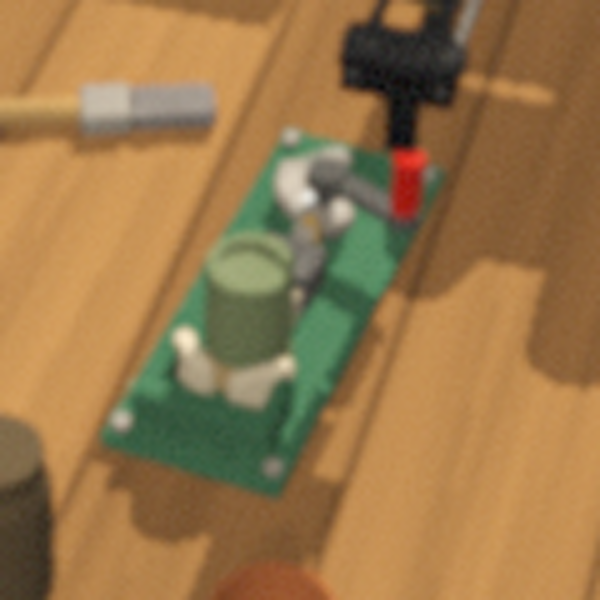

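View pics/t4.png

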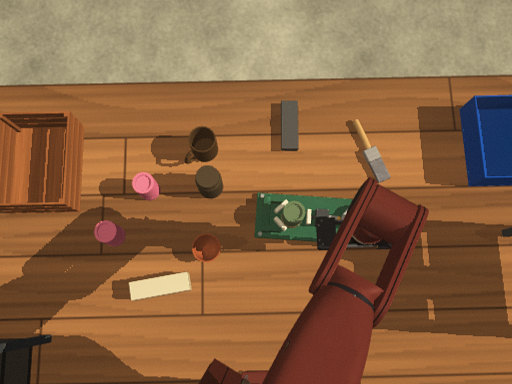

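```bash
python3 - <<'E'
from h import *
def Wd(s):
    v,u=np.mgrid[0:384,0:512]; d=s['d'].astype(float)
    C=np.stack([(u-s['cx'])/s['f']*d,(v-s['cy'])/s['f']*d,d,np.ones_like(d)],-1)
    return (C@np.linalg.inv(s['T']).T)[...,:3]
s=load('t4'); W=Wd(s); m=np.zeros((384,512),bool); m[195:232,275:312]=1; m&=(W[...,2]>.098)&(W[...,2]<.115)
P=W[m]; print(m.sum(),P.mean(0),cv2.minEnclosingCircle((P[:,:2]*1000).astype(np.float32)))
s=load('w4'); W=Wd(s); m=np.zeros((384,512),bool); m[180:225,235:275]=1; m&=(W[...,2]>.105)&(W[...,2]<.12)
P=W[m]; print(m.sum(),P.mean(0),cv2.minEnclosingCircle((P[:,:2]*1000).astype(np.float32)),np.median(P[:,2]))
E
python3 plan.py .4395 -.182 .08 3
```

```text
381 [ 0.51695449 -0.04720007  0.10483638] ((517.4197387695312, -47.812618255615234), 30.16143226623535)
538 [ 0.43829468 -0.18420356  0.11257744] ((439.4861145019531, -184.27810668945312), 11.02993392944336) 0.1129329173766708
   [-0.18, 2.67, -0.04] [0.0, 0.0, 0.0]
   [-0.18, 2.67, -0.04] [0.0, 0.0, 0.0]
   [-0.18, 2.67, -0.04] [0.0, 0.0, 0.0]
dist/row mm 26.73377863713897 F [0.59 0.32 0.91] t 8.5
```

Request:
{"method": "step_arm", "body": {
  "targets": [
    [-0.25, 2.5, 0, 0, 0, 0, 8.7],
    [-0.25, 3, 0, 0, 0, 0, 8.7],
    [0, 2.8, -0.1, 0, 0, 0, 8.7],
    [0, 0, 0, 0, 0, 0, 8.7],
    [0, 0, 0, 0, 0, 0, 8.7]
  ]
}}

```text
time_s: 9.12
tool_pos: [0.4396, -0.1824, 0.078]
tcp_rot: [[-0.0, 0.001, -1.0], [1.0, -0.0, -0.0], [-0.0, -1.0, -0.001]]
ft_force: [-0.3, -0.3, 0.6]
finger_gap: 0.998
```

Request:
{"method": "step_arm", "body": {
  "targets": [
    [0, 0, 0, 0, 0, 0, 5],
    [0, 0, 0, 0, 0, 0, 3],
    [0, 0, 0, 0, 0, 0, 1.8],
    [0, 0, 0, 0, 0, 0, 1.8],
    [0, 0, 0, 0, 0, 0, 1.8],
    [0, 0, 0, 0, 0, 0, 1.8]
  ],
  "newtons": 35
}}

```text
time_s: 9.88
tool_pos: [0.4387, -0.1827, 0.077]
tcp_rot: [[0.001, -0.0, -1.0], [1.0, 0.0, 0.001], [0.0, -1.0, 0.0]]
ft_force: [-0.1, 0.2, -0.6]
finger_gap: 0.4
```

Request:
{"method": "step_arm", "body": {
  "targets": [
    [0, 0, 0, 0, 0, 0, 1.5],
    [0, 0, 0, 0, 0, 0, 1.5],
    [0, 0, 0, 0, 0, 0, 1.5],
    [0, 0, 0, 0, 0, 0, 1.5],
    [0, 0, 0, 0, 0, 0, 1.5]
  ]
}}

```text
time_s: 10.5
tool_pos: [0.4387, -0.1827, 0.077]
tcp_rot: [[0.001, -0.0, -1.0], [1.0, -0.0, 0.001], [-0.0, -1.0, 0.0]]
ft_force: [1.2, -0.5, -1.0]
finger_gap: 0.246
```

```bash
cat > arc.py <<'E'
# usage: arc.py  -> planned rows from the measured pose/angle around axis
from h import *
import sys
C=np.array([.5032,-.2097]); r=.0697
def info():
    st=state(); p=np.array(st['tool_pos']); q=p[:2]-C; a=np.arctan2(q[1],q[0])%(2*np.pi); F=np.array(st['ft_force'])
    er=q/np.linalg.norm(q); et=np.array([-er[1],er[0]])
    print('t %.2f ang %.3f rad r %.1f mm  Frad %.2f Ftan %.2f Fz %.2f z %.4f gap %.3f'%(st['time_s'],a,np.linalg.norm(q)*1000,F[:2]@er,F[:2]@et,F[2],p[2],st['finger_gap'])); return a
if __name__=='__main__':
    a=info()
    if len(sys.argv)>1:
        d=float(sys.argv[1]); n=int(sys.argv[2]); a0=float(sys.argv[3]) if len(sys.argv)>3 else a
        for i in range(n):
            p0=C+r*np.array([np.cos(a0+i*d),np.sin(a0+i*d)]); p1=C+r*np.array([np.cos(a0+i*d+d),np.sin(a0+i*d+d)])
            D=p1-p0; print('   [%.2f, 0, %.2f]'%(D[1]*100,-D[0]*100), 'to ang %.3f'%(a0+i*d+d))
E
python3 arc.py .06 6
```

```text
t 10.50 ang 2.745 rad r 69.9 mm  Frad -1.30 Ftan -0.04 Fz -0.98 z 0.0770 gap 0.246
   [-0.39, 0, 0.15] to ang 2.805
   [-0.40, 0, 0.13] to ang 2.865
   [-0.41, 0, 0.10] to ang 2.925
   [-0.41, 0, 0.08] to ang 2.985
   [-0.41, 0, 0.05] to ang 3.045
   [-0.42, 0, 0.03] to ang 3.105
```

Request:
{"method": "step_arm", "body": {
  "targets": [
    [-0.39, 0, 0.15, 0, 0, 0, 1.5],
    [-0.4, 0, 0.13, 0, 0, 0, 1.5],
    [0, 0, 0, 0, 0, 0, 1.5],
    [0, 0, 0, 0, 0, 0, 1.5]
  ]
}}

```text
time_s: 11.0
tool_pos: [0.4358, -0.1907, 0.077]
tcp_rot: [[0.001, -0.0, -1.0], [1.0, -0.0, 0.001], [-0.0, -1.0, 0.0]]
ft_force: [0.2, 0.4, -0.6]
finger_gap: 0.242
```

```bash
python3 arc.py .08 6 2.865
```

```text
t 11.00 ang 2.867 rad r 70.0 mm  Frad -0.10 Ftan -0.46 Fz -0.63 z 0.0770 gap 0.242
   [-0.54, 0, 0.13] to ang 2.945
   [-0.55, 0, 0.09] to ang 3.025
   [-0.56, 0, 0.04] to ang 3.105
   [-0.56, 0, -0.00] to ang 3.185
   [-0.56, 0, -0.05] to ang 3.265
   [-0.55, 0, -0.09] to ang 3.345
```

Request:
{"method": "step_arm", "body": {
  "targets": [
    [-0.54, 0, 0.13, 0, 0, 0, 1.5],
    [-0.55, 0, 0.09, 0, 0, 0, 1.5],
    [-0.56, 0, 0.04, 0, 0, 0, 1.5],
    [0, 0, 0, 0, 0, 0, 1.5],
    [0, 0, 0, 0, 0, 0, 1.5]
  ]
}}

```text
time_s: 11.62
tool_pos: [0.4331, -0.2073, 0.077]
tcp_rot: [[0.001, -0.0, -1.0], [1.0, -0.0, 0.001], [-0.0, -1.0, 0.0]]
ft_force: [-2.2, 0.3, 1.5]
finger_gap: 0.244
```

```bash
python3 arc.py .08 6 3.105
```

```text
t 11.62 ang 3.107 rad r 70.1 mm  Frad 2.17 Ftan -0.25 Fz 1.55 z 0.0770 gap 0.244
   [-0.56, 0, -0.00] to ang 3.185
   [-0.56, 0, -0.05] to ang 3.265
   [-0.55, 0, -0.09] to ang 3.345
   [-0.54, 0, -0.13] to ang 3.425
   [-0.53, 0, -0.18] to ang 3.505
   [-0.51, 0, -0.22] to ang 3.585
```

Request:
{"method": "step_arm", "body": {
  "targets": [
    [-0.56, 0, 0, 0, 0, 0, 1.5],
    [-0.56, 0, -0.05, 0, 0, 0, 1.5],
    [-0.55, 0, -0.09, 0, 0, 0, 1.5],
    [0, 0, 0, 0, 0, 0, 1.5],
    [0, 0, 0, 0, 0, 0, 1.5]
  ]
}}

```text
time_s: 12.25
tool_pos: [0.4345, -0.2241, 0.077]
tcp_rot: [[0.001, -0.001, -1.0], [1.0, -0.0, 0.001], [-0.0, -1.0, 0.001]]
ft_force: [-5.5, -1.2, 2.5]
finger_gap: 0.244
```

```bash
python3 arc.py .08 6 3.345
```

```text
t 12.25 ang 3.348 rad r 70.2 mm  Frad 5.61 Ftan 0.03 Fz 2.50 z 0.0770 gap 0.244
   [-0.54, 0, -0.13] to ang 3.425
   [-0.53, 0, -0.18] to ang 3.505
   [-0.51, 0, -0.22] to ang 3.585
   [-0.49, 0, -0.26] to ang 3.665
   [-0.47, 0, -0.30] to ang 3.745
   [-0.45, 0, -0.33] to ang 3.825
```

Request:
{"method": "step_arm", "body": {
  "targets": [
    [0, 0, 0.05, 0, 0, 0, 1.5],
    [0, 0, 0, 0, 0, 0, 1.5]
  ]
}}

```text
time_s: 12.5
tool_pos: [0.4343, -0.2238, 0.077]
tcp_rot: [[0.001, 0.0, -1.0], [1.0, -0.0, 0.001], [-0.0, -1.0, -0.0]]
ft_force: [-4.1, -0.7, -0.6]
finger_gap: 0.24
```

```bash
python3 arc.py
```

```text
t 12.50 ang 3.343 rad r 70.3 mm  Frad 4.15 Ftan -0.13 Fz -0.62 z 0.0770 gap 0.240
```

```bash
sed -i 's/^C=.*/C=np.array([.5027,-.2127]); r=.0700/' arc.py; python3 arc.py .08 6
```

```text
t 12.50 ang 3.302 rad r 69.3 mm  Frad 4.15 Ftan 0.04 Fz -0.62 z 0.0770 gap 0.240
   [-0.55, 0, -0.11] to ang 3.382
   [-0.54, 0, -0.15] to ang 3.462
   [-0.52, 0, -0.20] to ang 3.542
   [-0.51, 0, -0.24] to ang 3.622
   [-0.49, 0, -0.28] to ang 3.702
   [-0.46, 0, -0.32] to ang 3.782
```

Request:
{"method": "step_arm", "body": {
  "targets": [
    [-0.55, 0, 0.0, 0, 0, 0, 1.5],
    [-0.54, 0, -0.15, 0, 0, 0, 1.5],
    [-0.52, 0, -0.2, 0, 0, 0, 1.5],
    [0, 0, 0, 0, 0, 0, 1.5],
    [0, 0, 0, 0, 0, 0, 1.5]
  ]
}}

```text
time_s: 13.12
tool_pos: [0.439, -0.2399, 0.077]
tcp_rot: [[0.001, 0.003, -1.0], [1.0, 0.0, 0.001], [0.0, -1.0, -0.003]]
ft_force: [6.4, 0.9, -3.8]
finger_gap: 0.244
```

```bash
python3 arc.py .08 4
```

```text
t 13.12 ang 3.545 rad r 69.2 mm  Frad -6.28 Ftan 1.72 Fz -3.79 z 0.0770 gap 0.244
   [-0.51, 0, -0.24] to ang 3.625
   [-0.48, 0, -0.28] to ang 3.705
   [-0.46, 0, -0.32] to ang 3.785
   [-0.43, 0, -0.35] to ang 3.865
```

Request:
{"method": "step_arm", "body": {
  "targets": [
    [0, 0, 0, 0, 0, 0, 1.5],
    [0, 0, 0, 0, 0, 0, 1.5]
  ]
}}

```text
time_s: 13.38
tool_pos: [0.4391, -0.2398, 0.077]
tcp_rot: [[0.001, 0.003, -1.0], [1.0, 0.0, 0.001], [0.0, -1.0, -0.003]]
ft_force: [4.6, 3.1, -3.3]
finger_gap: 0.244
```

```bash
python3 arc.py;python3 -c "
from h import *
for i in range(3):
  s=state(); print(s['time_s'],s['ft_force'],s['moment'],s['tool_pos'],s['joints'])"
```

```text
t 13.38 ang 3.545 rad r 69.2 mm  Frad -5.43 Ftan -1.07 Fz -3.29 z 0.0770 gap 0.244
13.375 [ 4.57923325  3.11733888 -3.29457515] [ 0.38339909 -0.83399725 -0.01804461] [ 0.43905274 -0.23982927  0.0770362 ] [-6.59024752e-01  8.06932307e-02  1.97502581e+00  2.13198507e-03
  1.08394444e+00 -2.22973910e+00]
13.375 [ 4.57923325  3.11733888 -3.29457515] [ 0.38339909 -0.83399725 -0.01804461] [ 0.43905274 -0.23982927  0.0770362 ] [-6.59024752e-01  8.06932307e-02  1.97502581e+00  2.13198507e-03
  1.08394444e+00 -2.22973910e+00]
13.375 [ 4.57923325  3.11733888 -3.29457515] [ 0.38339909 -0.83399725 -0.01804461] [ 0.43905274 -0.23982927  0.0770362 ] [-6.59024752e-01  8.06932307e-02  1.97502581e+00  2.13198507e-03
  1.08394444e+00 -2.22973910e+00]
```

```bash
python3 - <<'E'
import numpy as np
from scipy.optimize import least_squares
P=np.array([(.4387,-.1827),(.4358,-.1907),(.4331,-.2073),(.4343,-.2238),(.4390,-.2399)])
s=least_squares(lambda c:np.hypot(*(P-c).T)-.07,[.503,-.21]); print(s.x,s.fun*1000)
E
```

```text
[ 0.50289361 -0.21083652] [ 0.08910734  0.05020704 -0.11685182 -0.19216037  0.19315156]
```

```bash
sed -i 's/^C=.*/C=np.array([.5029,-.2108]); r=.0700/' arc.py; python3 arc.py .08 6
```

```text
t 13.38 ang 3.568 rad r 70.1 mm  Frad -5.46 Ftan -0.94 Fz -3.29 z 0.0770 gap 0.244
   [-0.50, 0, -0.25] to ang 3.648
   [-0.48, 0, -0.29] to ang 3.728
   [-0.45, 0, -0.33] to ang 3.808
   [-0.43, 0, -0.36] to ang 3.888
   [-0.40, 0, -0.40] to ang 3.968
   [-0.36, 0, -0.43] to ang 4.048
```

Request:
{"method": "step_arm", "body": {
  "targets": [
    [-0.44, 0, -0.39, 0, 0, 0, 1.5],
    [-0.48, 0, -0.29, 0, 0, 0, 1.5],
    [0, 0, 0, 0, 0, 0, 1.5],
    [0, 0, 0, 0, 0, 0, 1.5]
  ]
}}

```text
time_s: 13.88
tool_pos: [0.4446, -0.2493, 0.077]
tcp_rot: [[0.001, 0.0, -1.0], [1.0, -0.0, 0.001], [-0.0, -1.0, -0.0]]
ft_force: [0.7, -0.1, -1.0]
finger_gap: 0.242
```

```bash
python3 arc.py .06 4
```

```text
t 13.88 ang 3.725 rad r 69.9 mm  Frad -0.57 Ftan 0.48 Fz -1.03 z 0.0770 gap 0.242
   [-0.34, 0, -0.24] to ang 3.785
   [-0.33, 0, -0.26] to ang 3.845
   [-0.31, 0, -0.28] to ang 3.905
   [-0.29, 0, -0.30] to ang 3.965
```

Request:
{"method": "step_arm", "body": {
  "targets": [
    [-0.34, 0, -0.24, 0, 0, 0, 1.5],
    [-0.33, 0, -0.26, 0, 0, 0, 1.5],
    [-0.31, 0, -0.28, 0, 0, 0, 1.5],
    [0, 0, 0, 0, 0, 0, 1.5],
    [0, 0, 0, 0, 0, 0, 1.5]
  ]
}}

```text
time_s: 14.5
tool_pos: [0.4524, -0.2591, 0.077]
tcp_rot: [[0.001, 0.0, -1.0], [1.0, -0.0, 0.001], [-0.0, -1.0, -0.0]]
ft_force: [-1.7, 0.7, -0.3]
finger_gap: 0.243
```

```bash
python3 arc.py .06 4
```

```text
t 14.50 ang 3.904 rad r 69.9 mm  Frad 0.75 Ftan -1.68 Fz -0.34 z 0.0770 gap 0.243
   [-0.29, 0, -0.30] to ang 3.964
   [-0.28, 0, -0.32] to ang 4.024
   [-0.26, 0, -0.33] to ang 4.084
   [-0.24, 0, -0.35] to ang 4.144
```

Request:
{"method": "step_arm", "body": {
  "targets": [
    [-0.29, 0, -0.3, 0, 0, 0, 1.5],
    [-0.28, 0, -0.32, 0, 0, 0, 1.5],
    [-0.26, 0, -0.33, 0, 0, 0, 1.5],
    [0, 0, 0, 0, 0, 0, 1.5],
    [0, 0, 0, 0, 0, 0, 1.5]
  ]
}}

```text
time_s: 15.12
tool_pos: [0.4619, -0.2674, 0.077]
tcp_rot: [[0.001, 0.0, -1.0], [1.0, -0.0, 0.001], [-0.0, -1.0, -0.0]]
ft_force: [-1.8, -0.6, -0.5]
finger_gap: 0.243
```

```bash
python3 arc.py .06 4
```

```text
t 15.12 ang 4.086 rad r 69.9 mm  Frad 1.53 Ftan -1.17 Fz -0.48 z 0.0770 gap 0.243
   [-0.24, 0, -0.35] to ang 4.146
   [-0.21, 0, -0.36] to ang 4.206
   [-0.19, 0, -0.37] to ang 4.266
   [-0.17, 0, -0.38] to ang 4.326
```

Request:
{"method": "step_arm", "body": {
  "targets": [
    [-0.25, 0, -0.35, 0, 0, 0, 1.5],
    [-0.22, 0, -0.36, 0, 0, 0, 1.5],
    [-0.19, 0, -0.37, 0, 0, 0, 1.5],
    [0, 0, 0, 0, 0, 0, 1.5],
    [0, 0, 0, 0, 0, 0, 1.5]
  ]
}}

```text
time_s: 15.75
tool_pos: [0.4728, -0.2739, 0.0771]
tcp_rot: [[0.001, 0.0, -1.0], [1.0, -0.0, 0.001], [-0.0, -1.0, -0.0]]
ft_force: [-1.5, 0.7, -0.0]
finger_gap: 0.241
```

```bash
python3 arc.py .06 4; python3 -c "
from h import *
snap('top','t5');p=load('t5')['p'];cv2.imwrite('pics/t5c.png',cv2.resize(p[150:270,200:400],None,fx=4,fy=4))"
```

```text
t 15.75 ang 4.268 rad r 69.9 mm  Frad 0.03 Ftan -1.63 Fz -0.04 z 0.0771 gap 0.241
   [-0.17, 0, -0.38] to ang 4.328
   [-0.15, 0, -0.39] to ang 4.388
   [-0.12, 0, -0.40] to ang 4.448
   [-0.10, 0, -0.41] to ang 4.508
```

View pics/t5c.png

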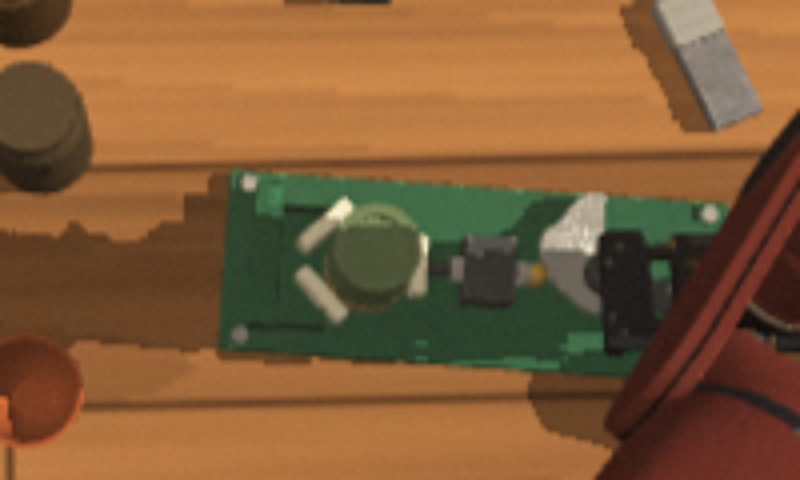

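Request:
{"method": "step_arm", "body": {
  "targets": [
    [-0.17, 0, -0.38, 0, 0, 0, 1.5],
    [-0.15, 0, -0.39, 0, 0, 0, 1.5],
    [-0.12, 0, -0.4, 0, 0, 0, 1.5],
    [0, 0, 0, 0, 0, 0, 1.5],
    [0, 0, 0, 0, 0, 0, 1.5]
  ]
}}

```text
time_s: 16.42
tool_pos: [0.4845, -0.2783, 0.077]
tcp_rot: [[0.001, 0.001, -1.0], [1.0, -0.0, 0.001], [-0.0, -1.0, -0.001]]
ft_force: [-1.4, 1.5, -0.7]
finger_gap: 0.241
```

```bash
python3 arc.py .06 4
```

```text
t 16.43 ang 4.447 rad r 70.0 mm  Frad -1.11 Ftan -1.76 Fz -0.71 z 0.0770 gap 0.241
   [-0.10, 0, -0.41] to ang 4.507
   [-0.07, 0, -0.41] to ang 4.567
   [-0.05, 0, -0.42] to ang 4.627
   [-0.02, 0, -0.42] to ang 4.687
```

Request:
{"method": "step_arm", "body": {
  "targets": [
    [-0.08, 0, -0.41, 0, 0, 0, 1.5],
    [-0.06, 0, -0.41, 0, 0, 0, 1.5],
    [-0.04, 0, -0.42, 0, 0, 0, 1.5],
    [0, 0, 0, 0, 0, 0, 1.5],
    [0, 0, 0, 0, 0, 0, 1.5]
  ]
}}

```text
time_s: 17.05
tool_pos: [0.4966, -0.2804, 0.077]
tcp_rot: [[0.001, -0.0, -1.0], [1.0, -0.001, 0.001], [-0.001, -1.0, 0.0]]
ft_force: [-4.0, -1.1, -0.2]
finger_gap: 0.243
```

```bash
python3 arc.py .06 4
```

```text
t 17.05 ang 4.623 rad r 69.9 mm  Frad 1.47 Ftan -3.85 Fz -0.22 z 0.0770 gap 0.243
   [-0.03, 0, -0.42] to ang 4.683
   [0.00, 0, -0.42] to ang 4.743
   [0.03, 0, -0.42] to ang 4.803
   [0.05, 0, -0.42] to ang 4.863
```

Request:
{"method": "step_arm", "body": {
  "targets": [
    [-0.03, 0, -0.42, 0, 0, 0, 1.5],
    [0, 0, -0.42, 0, 0, 0, 1.5],
    [0, 0, 0, 0, 0, 0, 1.5],
    [0, 0, 0, 0, 0, 0, 1.5]
  ]
}}

```text
time_s: 17.55
tool_pos: [0.5049, -0.2807, 0.077]
tcp_rot: [[0.001, -0.0, -1.0], [1.0, -0.001, 0.001], [-0.001, -1.0, 0.0]]
ft_force: [-5.3, -2.2, -0.2]
finger_gap: 0.242
```

```bash
python3 arc.py .06 3
```

```text
t 17.55 ang 4.740 rad r 69.9 mm  Frad 2.06 Ftan -5.34 Fz -0.22 z 0.0770 gap 0.242
   [0.02, 0, -0.42] to ang 4.800
   [0.05, 0, -0.42] to ang 4.860
   [0.07, 0, -0.41] to ang 4.920
```

Request:
{"method": "step_arm", "body": {
  "targets": [
    [-0.03, 0, -0.42, 0, 0, 0, 1.5],
    [0, 0, 0, 0, 0, 0, 1.5],
    [0, 0, 0, 0, 0, 0, 1.5]
  ]
}}

```text
time_s: 17.92
tool_pos: [0.5088, -0.2806, 0.0769]
tcp_rot: [[0.001, -0.001, -1.0], [1.0, 0.0, 0.001], [0.0, -1.0, 0.001]]
ft_force: [-6.5, -0.5, 0.9]
finger_gap: 0.239
```

```bash
python3 arc.py .06 2
```

```text
t 17.93 ang 4.796 rad r 70.1 mm  Frad -0.09 Ftan -6.54 Fz 0.91 z 0.0769 gap 0.239
   [0.05, 0, -0.42] to ang 4.856
   [0.07, 0, -0.41] to ang 4.916
```

Request:
{"method": "step_arm", "body": {
  "targets": [
    [0.04, 0, -0.4, 0, 0, 0, 1.5],
    [0, 0, 0, 0, 0, 0, 1.5],
    [0, 0, 0, 0, 0, 0, 1.5]
  ]
}}

```text
time_s: 18.3
tool_pos: [0.5126, -0.2802, 0.0769]
tcp_rot: [[0.001, -0.002, -1.0], [1.0, 0.0, 0.001], [0.0, -1.0, 0.002]]
ft_force: [-6.8, -0.7, 2.0]
finger_gap: 0.245
```

```bash
python3 arc.py .06 2
```

```text
t 18.30 ang 4.851 rad r 70.1 mm  Frad -0.27 Ftan -6.83 Fz 2.02 z 0.0769 gap 0.245
   [0.07, 0, -0.41] to ang 4.911
   [0.10, 0, -0.41] to ang 4.971
```

Request:
{"method": "step_arm", "body": {
  "targets": [
    [0.06, 0, -0.38, 0, 0, 0, 1.5],
    [0, 0, 0, 0, 0, 0, 1.5],
    [0, 0, 0, 0, 0, 0, 1.5]
  ]
}}

```text
time_s: 18.68
tool_pos: [0.5175, -0.2794, 0.077]
tcp_rot: [[0.001, 0.001, -1.0], [1.0, 0.0, 0.001], [0.0, -1.0, -0.001]]
ft_force: [-1.2, 0.3, -0.8]
finger_gap: 0.241
```

```bash
python3 arc.py .06 2
```

```text
t 18.68 ang 4.922 rad r 70.1 mm  Frad -0.52 Ftan -1.14 Fz -0.80 z 0.0770 gap 0.241
   [0.10, 0, -0.41] to ang 4.982
   [0.12, 0, -0.40] to ang 5.042
```

Request:
{"method": "step_arm", "body": {
  "targets": [
    [0.06, 0, -0.25, 0, 0, 0, 1.5],
    [0, 0, 0, 0, 0, 0, 1.5],
    [0, 0, 0, 0, 0, 0, 1.5]
  ]
}}

```text
time_s: 19.05
tool_pos: [0.5205, -0.2786, 0.077]
tcp_rot: [[0.001, 0.002, -1.0], [1.0, 0.0, 0.001], [0.0, -1.0, -0.002]]
ft_force: [3.6, 2.3, -4.0]
finger_gap: 0.242
```

```bash
python3 arc.py .04 2
```

```text
t 19.05 ang 4.966 rad r 70.0 mm  Frad -1.35 Ftan 4.04 Fz -4.03 z 0.0770 gap 0.242
   [0.08, 0, -0.27] to ang 5.006
   [0.09, 0, -0.27] to ang 5.046
```

Request:
{"method": "step_arm", "body": {
  "targets": [
    [0.1, 0, -0.27, 0, 0, 0, 1.5],
    [0, 0, 0, 0, 0, 0, 1.5],
    [0, 0, 0, 0, 0, 0, 1.5]
  ]
}}

```text
time_s: 19.42
tool_pos: [0.5232, -0.2778, 0.0771]
tcp_rot: [[0.001, 0.002, -1.0], [1.0, 0.0, 0.001], [0.0, -1.0, -0.002]]
ft_force: [5.0, 2.9, -5.1]
finger_gap: 0.241
```

```bash
python3 arc.py .04 2
```

```text
t 19.43 ang 5.006 rad r 70.0 mm  Frad -1.31 Ftan 5.66 Fz -5.12 z 0.0771 gap 0.241
   [0.09, 0, -0.27] to ang 5.046
   [0.10, 0, -0.26] to ang 5.086
```

Request:
{"method": "step_arm", "body": {
  "targets": [
    [0.1, 0, -0.27, 0, 0, 0, 1.5],
    [0, 0, 0, 0, 0, 0, 1.5],
    [0, 0, 0, 0, 0, 0, 1.5]
  ]
}}

```text
time_s: 19.8
tool_pos: [0.5255, -0.2769, 0.0771]
tcp_rot: [[0.001, 0.001, -1.0], [1.0, -0.0, 0.001], [-0.0, -1.0, -0.001]]
ft_force: [5.0, 2.6, -4.6]
finger_gap: 0.243
```

```bash
python3 arc.py .03 2
```

```text
t 19.80 ang 5.042 rad r 69.9 mm  Frad -0.85 Ftan 5.55 Fz -4.62 z 0.0771 gap 0.243
   [0.07, 0, -0.20] to ang 5.072
   [0.08, 0, -0.20] to ang 5.102
```

Request:
{"method": "step_arm", "body": {
  "targets": [
    [0.08, 0, -0.2, 0, 0, 0, 1.5],
    [0, 0, 0, 0, 0, 0, 1.5],
    [0, 0, 0, 0, 0, 0, 1.5]
  ]
}}

```text
time_s: 20.18
tool_pos: [0.5269, -0.2765, 0.0771]
tcp_rot: [[0.001, -0.0, -1.0], [1.0, -0.0, 0.001], [-0.0, -1.0, 0.0]]
ft_force: [2.3, 1.1, -3.4]
finger_gap: 0.24
```

```bash
python3 arc.py .03 2
```

```text
t 20.18 ang 5.062 rad r 70.0 mm  Frad -0.26 Ftan 2.57 Fz -3.35 z 0.0771 gap 0.240
   [0.07, 0, -0.20] to ang 5.092
   [0.08, 0, -0.19] to ang 5.122
```

Request:
{"method": "step_arm", "body": {
  "targets": [
    [0.07, 0, -0.2, 0, 0, 0, 1.5],
    [0, 0, 0, 0, 0, 0, 1.5],
    [0, 0, 0, 0, 0, 0, 1.5]
  ]
}}

```text
time_s: 20.55
tool_pos: [0.5287, -0.2758, 0.0771]
tcp_rot: [[0.001, -0.0, -1.0], [1.0, -0.0, 0.001], [-0.0, -1.0, 0.0]]
ft_force: [0.4, -0.4, -2.5]
finger_gap: 0.246
```

```bash
python3 arc.py .03 2
```

```text
t 20.55 ang 5.091 rad r 69.9 mm  Frad 0.48 Ftan 0.21 Fz -2.46 z 0.0771 gap 0.246
   [0.08, 0, -0.19] to ang 5.121
   [0.09, 0, -0.19] to ang 5.151
```

Request:
{"method": "step_arm", "body": {
  "targets": [
    [0.06, 0, -0.14, 0, 0, 0, 1.5],
    [0, 0, 0, 0, 0, 0, 1.5],
    [0, 0, 0, 0, 0, 0, 1.5]
  ]
}}

```text
time_s: 20.92
tool_pos: [0.5304, -0.2751, 0.0771]
tcp_rot: [[0.001, 0.0, -1.0], [1.0, -0.0, 0.001], [-0.0, -1.0, -0.0]]
ft_force: [-0.5, -2.3, -1.7]
finger_gap: 0.244
```

```bash
python3 arc.py
```

```text
t 20.93 ang 5.117 rad r 69.9 mm  Frad 1.98 Ftan -1.35 Fz -1.73 z 0.0771 gap 0.244
```

Request:
{"method": "step_arm", "body": {
  "targets": [
    [0, 0, 0, 0, 0, 0, 2.6],
    [0, 0, 0, 0, 0, 0, 4],
    [0, 0, 0, 0, 0, 0, 6],
    [0, 0, 0, 0, 0, 0, 8],
    [0, 0, 0, 0, 0, 0, 8],
    [0, 0, 0, 0, 0, 0, 8]
  ]
}}

```text
time_s: 21.68
tool_pos: [0.5304, -0.2749, 0.077]
tcp_rot: [[0.001, -0.0, -1.0], [1.0, -0.0, 0.001], [-0.0, -1.0, 0.0]]
ft_force: [0.1, -0.5, -0.7]
finger_gap: 0.78
```

Request:
{"method": "step_arm", "body": {
  "targets": [
    [0, -2, 0, 0, 0, 0, 8],
    [0, -4, 0, 0, 0, 0, 8],
    [0, -4, 0, 0, 0, 0, 8],
    [0, 0, 0, 0, 0, 0, 8]
  ]
}}

```text
time_s: 22.18
tool_pos: [0.5331, -0.2768, 0.1834]
tcp_rot: [[0.001, 0.008, -1.0], [1.0, -0.006, 0.001], [-0.006, -1.0, -0.008]]
ft_force: [-0.0, -0.5, -0.0]
finger_gap: 0.919
```

```bash
python3 arc.py; python3 - <<'E'
from h import *
snap('wrist','w6');snap('top','t6');snap('side','s6')
p=load('s6')['p'];cv2.imwrite('pics/s6c.png',cv2.resize(p[110:230,220:340],None,fx=5,fy=5,interpolation=cv2.INTER_CUBIC))
p=load('t6')['p'];cv2.imwrite('pics/t6c.png',cv2.resize(p[150:270,200:400],None,fx=4,fy=4,interpolation=cv2.INTER_CUBIC))
E
```

```text
t 22.18 ang 5.141 rad r 72.6 mm  Frad 0.45 Ftan -0.25 Fz -0.02 z 0.1834 gap 0.919
```

View pics/w6.png

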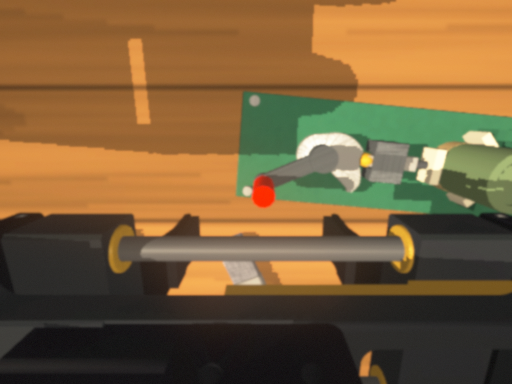

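View pics/t6c.png

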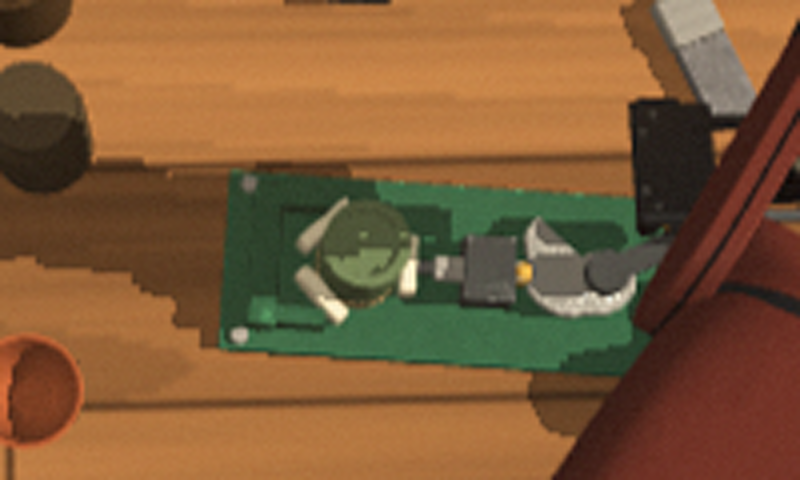

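View pics/s6c.png

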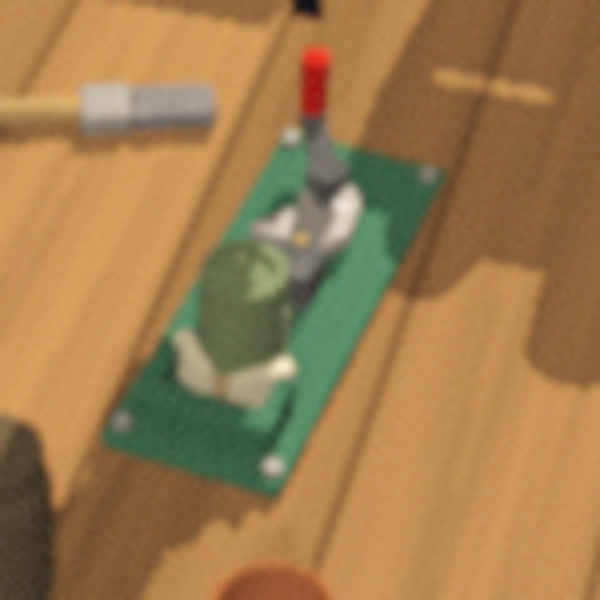

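Request:
{"method": "step_arm", "body": {
  "targets": [
    [0, 0, 0, 0, 0, 0, 8],
    [0, 0, 0, 0, 0, 0, 8],
    [0, 0, 0, 0, 0, 0, 8],
    [0, 0, 0, 0, 0, 0, 8]
  ]
}}

```text
time_s: 22.82
tool_pos: [0.5303, -0.2749, 0.1768]
tcp_rot: [[0.001, -0.0, -1.0], [1.0, 0.0, 0.001], [0.0, -1.0, 0.0]]
ft_force: [0.3, 0.1, -0.0]
finger_gap: 0.92
```

```bash
python3 - <<'E'
from h import *
def Wd(s):
    v,u=np.mgrid[0:384,0:512]; d=s['d'].astype(float)
    C=np.stack([(u-s['cx'])/s['f']*d,(v-s['cy'])/s['f']*d,d,np.ones_like(d)],-1)
    return (C@np.linalg.inv(s['T']).T)[...,:3]
snap('top','t7'); snap('wrist','w7')
C=np.array([.5029,-.2108]); yd=np.array([.0882,.996]); seat=C+.17*yd; print('seat from cam axis',seat)
for t in('t6','t7'):
    s=load(t); W=Wd(s); m=np.zeros((384,512),bool); m[195:232,270:312]=1; m&=(W[...,2]>.098)&(W[...,2]<.115)
    P=W[m]; c=cv2.minEnclosingCircle((P[:,:2]*1000).astype(np.float32)); print(t,m.sum(),P.mean(0).round(4),c, (np.array(c[0])/1000-seat)*1000)
for t in('w6','w7'):
    s=load(t); W=Wd(s); m=(W[...,2]>.105)&(W[...,2]<.122)&(s['p'][...,2]>150)&(s['p'][...,1]<60)
    P=W[m]; c=cv2.minEnclosingCircle((P[:,:2]*1000).astype(np.float32)); q=np.array(c[0])/1000-C; print(t,m.sum(),c,np.arctan2(q[1],q[0])+2*np.pi,np.hypot(*q))
print(state()['ft_force'],state()['time_s'])
E
```

```text
seat from cam axis [ 0.517894 -0.04148 ]
t6 379 [ 0.5198 -0.0403  0.1049] ((520.0960693359375, -40.12189865112305), 30.012327194213867) [2.20206934 1.35810135]
t7 382 [ 0.5197 -0.0405  0.105 ] ((520.0081787109375, -40.44609069824219), 29.87550926208496) [2.11417871 1.0339093 ]
w6 376 ((530.0274047851562, -276.21453857421875), 9.997084617614746) 5.105503134258878 0.0708163677920272
w7 391 ((529.8862915039062, -276.1974182128906), 9.940237998962402) 5.103753353264592 0.07074660584116753
[ 0.49675038 -0.52285715 -0.18543895] 22.925
```

```bash
python3 -c "
from station import sign_off; print(sign_off())"
```

```text
the job is handed in; nothing more can be done
None
```

The green cup is clamped mouth down in the V cradle, with the crank released in the cam's dwell. I handed the job in at about 23 s, and no verdict was reported.

**Placing:** I picked the green, buff-banded cup, not the two pink look-alikes. I set it about 6 to 8 mm on the -y side of the seat, felt it touch the bed, and let go before cranking.

**Cranking:** Angles are the handle's position around the camshaft.

| Stage | Angle (rad) | Force at the handle |
|---|---|---|
| Free turn | 2.75 to about 3.9 | near zero |
| Ramp | about 3.9 to 4.85 | resistance rising to about 6.8 N |
| Crest | about 4.92 | resistance gone |
| Drop | 4.97 to 5.06 | pull forward, up to about 5.6 N |
| Dwell, where I let go | 5.09 to 5.12 | between +0.2 and -1.4 N |

**Last checks:**
- **Crank:** the handle stayed at about 5.10 rad in two pictures 0.7 s apart.
- **Cup:** it stands upright, about 2.4 mm from the computed seat, with its top at the right height. The camera calibration is only good to about 2 mm.
- **Robot:** the arm was about 65 mm above the handle, with no force beyond sensor noise.

**What disagreed or was not checked:**
- **Camshaft position:** my first estimate was slightly off, which gave up to 6 N of sideways force on the handle until I refitted the circle from the measured tool positions.
- **Clamp force:** the pad's force on the cup cannot be measured directly, so I inferred it from the dwell.
- **Bystanders:** I did not re-measure them, but nothing touched them that I know of.

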